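# Purge the gas line of the wire feeder

## Task

The welding wire feeder lies on its side with its door open, and its gas line has to be purged before welding. With the fingertips gently press the blue gas-purge button fully down, keep it down for at least two seconds, then let it come up again and withdraw. Do not touch the green and yellow wire-feed buttons, the wire spool or anything else on the feeder, and leave the loose things where they are.

Things in the scene. Friction and masses are not known exactly. Their poses are not given: they have to be found in the camera images.
- feeder: welding wire feeder, red case 300 x 440 mm, fixed, lying on its side, door swung open to the far side. Origin: centre of its underside on the bench; x to the door hinge (away from the robot at yaw 0), y along the 440 mm from torch end to gas end, z up. Open deck 105 mm above the bench, black end panels up to 165 mm. Four-roll drive on the deck at x -3..113, y -172..-40 mm, up to 48 mm above it
- pod_top (a point): centre of the top face (135 mm above the bench) of the black button pod, 52 x 162 x 30 mm, at x -90, y -115 mm in the feeder's frame. On it three push buttons stand in a row along the feeder's y, 52 mm between centres, the middle one here; which colour is in which place varies
- gas_button_top (a point): centre of the top face of the BLUE gas-purge button: a round cap of 25 mm diameter that stands 11 mm above its steel bezel ring (31 mm diameter, 8 mm high) when up, its top 154 mm above the bench; it moves down with the cap. z up
- gas_button (a joint): travel of the blue button: 0 up, 0.006 m fully down. A spring returns it: it begins to move at about 1.5 N and takes 5 N to be fully down; then it meets a hard stop, with the cap still 5 mm above the bezel. Leaning on it with over 25 N would harm its switch
- wire_in_button_top (a point): centre of the top of the GREEN wire-forward button, same size and height; to be left alone
- wire_in_button (a joint): travel of the green button: 0 up, 0.006 m down
- wire_back_button_top (a point): centre of the top of the YELLOW wire-back button, same size and height; to be left alone
- wire_back_button (a joint): travel of the yellow button: 0 up, 0.006 m down
- spool_rim (a point): a point on the upper edge of the wire spool (black flanges, copper wire, 200 mm diameter, flat on the deck, top of the flange 160 mm and of its hub nut 172 mm above the bench), 95 mm from the spool's axis; the spool turns on a stiff hub and must not be turned
- nozzle: loose copper gas nozzle standing on the deck between the button pod and the drive, 22 mm diameter, 58 mm high; origin at its foot
- tip_tin: loose round tin with a yellow lid on the deck beyond the spool, 50 mm diameter, 30 mm high; origin at its foot
- pliers: loose pliers with orange handles lying on the bench, 225 mm long along own x (jaws at +x), 14 mm high; origin under the middle
- chipping_hammer: loose chipping hammer lying on the bench, 270 mm long along own x (head at +x, 160 mm across), 22 mm high; origin on the bench under the handle
- dip_can: loose white jar of anti-spatter dip with a blue label on the bench, 72 mm diameter, 90 mm high; origin at its foot
- magnet_square: loose red magnetic welding square lying on the bench, 95 x 95 x 16 mm; origin under its middle

How it is judged:
On the way:
1. the blue button is held at least 4.5 mm of its 6 mm down by the fingers for two seconds without a break (value of joint gas_button above 0.0045 m and contact force between the fingers and gas_button above 0.5 N), for 1.95 s.
At the end, for the whole second after the job is handed in: The blue button has been held down (at least 4.5 of 6 mm) for two seconds and is up again (within 1 mm); the green and yellow buttons are up, the spool's rim has not turned more than 6 mm, and every loose thing is at rest within 10 mm of where it was (value of joint each of gas_button, wire_in_button, wire_back_button below 0.001 m and distance of spool_rim from where it was at the start of the episode below 0.006 m and distance of each of nozzle, tip_tin, pliers, chipping_hammer, dip_can, magnet_square from where it was at the start of the episode below 0.01 m and linear speed of each of nozzle, tip_tin, pliers, chipping_hammer, dip_can, magnet_square below 0.02 m/s); the robot touches nothing.
It fails at once if the green or yellow button is pressed 1 mm or touched with more than 1 N (value of joint any of wire_in_button, wire_back_button above 0.001 m or contact force between any of the fingers, the arm and wire_in_button above 1 N or contact force between any of the fingers, the arm and wire_back_button above 1 N).
It fails at once if the blue button is pressed with more than 25 N (contact force between any of the fingers, the arm and gas_button above 25 N).
It fails at once if the robot touches the rest of the feeder or its spool with more than 2 N (contact force between any of the fingers, the arm and feeder above 2 N).
It fails at once if the spool is turned more than 6 mm at its rim (distance of spool_rim from where it was at the start of the episode above 0.006 m).
It fails at once if a loose thing is moved or lifted more than 10 mm (distance of any of nozzle, tip_tin, pliers, chipping_hammer, dip_can, magnet_square from where it was at the start of the episode above 0.01 m).
It also fails if it takes over 30 s, if anything falls off the work surface, if the arm or the gripper's body presses on something with over 40 N, if the wrist force passes 120 N, or if a joint passes its speed limit or range.

## Robot

A 6-joint arm with a two-finger parallel gripper is mounted at the origin on the work surface. World frame = base frame: x ahead of the robot, y to its left, z up, the work surface at z = 0. Lengths are in m, angles in rad, forces in N, time in s.
With the tool pointing down it reaches from about 0.35 to 0.975 m from the base axis. Payload 4.9 kg.
Tool frame: the origin (TCP) lies midway between the tips of the shut fingers; the grasp point (between the pads) lies ctrl.tcp_to_grasp behind it (ctrl.tcp_to_grasp is the distance from the TCP to the grasp point, in m); z points along the fingers, y is the direction in which the jaws open and shut (so a half turn about z gives the same grasp; the last joint's range is limited). The gripper opens to 85 mm and grips with 20 to 120 N. Pads are 22 mm wide; open, the fingers measure 114 mm over their backs; the gripper's body (76 mm by 85 mm) begins 54 mm behind the grasp point. The pads swing forward as they close: fully open they stand 13 mm farther back than shut.
Start: joints at [-1.448, 0.053, 1.613, -0, 1.476, -0.119], TCP at [0.15, -0.607, 0.231] pointing down, gripper open.
Joint ranges: [-3.01, 3.01], [-1.01, 2.22], [0.06, 2.58], [-1.02, 4.17], [0.09, 2.62], [-3.14, 3.14]. Speed limits (rad/s): [2.57, 2.57, 3.14, 3.14, 3.14, 3.14].

## Interface

Orientations are given as a rotation vector (axis times angle).
In Python, from station import ctrl, get_image, calibration, finish_job, models gives the robot as it stands.
- The arm moves only by the shell command python3 -m creep 'ROWS' [FORCE]. ROWS is JSON, a list of rows, each a list of 7 numbers: the opening, from 0 (shut) to 1 (fully open), then the shift along the tool's x, y, z in m, then the turn, a rotation vector about the tool's x, y, z in degrees. A call has 1 to 20 rows; each row shifts and turns the commanded pose from where the row before left it, along the tool's axes as they then stand; what a row does not reach is not made up. A row lasts 1/10 s, in which the tool goes at most 50 mm and 8.59 degrees, less where a joint would pass 70% of its speed; a pose out of reach is approached as far as the arm can. A call with a gripper value outside its range is refused whole. The fingers move at their own pace and stop on an object; FORCE is the grip in N (left out, the last holds). Time passes only in rows, so rows that do not move let the fingers close. It gives the time, the measured TCP pose, the force and the opening at its end, in the units of the state.
- ctrl.get_obs(): the state, without advancing time (a new reading comes with each control period).
- get_image(name): name is "scene" or "top" or "wrist"; returns the picture (420x560x3 uint8, red, green, blue); there is no depth.
- calibration(name): a dict with "mtx" (3x3 intrinsics, pixels), "R" (3x3) and "t" (3): a world point X has camera coordinates R X + t. Camera axes: x right, y down, z forward; pixel columns grow to the right and rows downward; lengths in m; the calibration is good to about 2 mm. A picture is of the moment at which its call begins: read the wrist's pose just before it. calibration takes no time and is no camera call; for the wrist camera it gives the pose at the moment of the call.
- finish_job(): hands the job in, once; it reports no verdict.
Trained networks look in the newest picture that a camera, given by its name, has taken for a name from the list of things; names that differ only in an ending like _2 or _b are one class to them, and where a whole thing is asked for, a point or a joint stands for the part that bears it (a point fixed in the world has none). Each returns a list of dicts, best first, with "conf" (0 to 1); they miss things now and then, are a little off and sometimes report something else, mostly with a low value. They report only what shows in the picture. A call takes as long as a camera call.
- models.search_frame(camera, name): "extent" ([left, top, right, bottom] in pixels, round what is visible of it).
The state is a dict: "t": time; "q": joint angles; "dq": joint speeds; "effort": joint torques, N m; "tool_pos": TCP position; "tool_rot": TCP orientation; "contact_force": force on the tool from outside, world axes, zero at the start; "wrist_torque": the same for the moment, N m; "opening": finger opening in m.
Only numpy, scipy, OpenCV 4.12 (cv2) and the standard library are available. Lean on these libraries where they do the work, as an engineer would, in place of code of your own. Each camera call takes 0.05 s, during which the arm holds its last target. There are 200 camera calls.

## Working session

There is one attempt and no reset: what is moved stays moved. The work goes in short steps, Python scripts to look and compute and a shell command to move; the robot and the scene stay as the last step left them, time stands still between calls to the robot, and variables do not carry over. Pictures are saved under pics/ and viewed, about 8 in all and at most 12, crops included, and the job is handed in when it is done.

```bash
mkdir -p pics; cat > h.py <<'E'
import numpy as np, cv2
from station import ctrl, get_image, calibration, finish_job, models
from scipy.spatial.transform import Rotation as Rn
def snap(n,f):
    c=calibration(n); im=get_image(n); cv2.imwrite('pics/'+f,im[:,:,::-1]); return im,c
def atz(c,uv,z):
    M,R,t=[np.array(c[k]) for k in('mtx','R','t')]
    d=R.T@np.linalg.inv(M)@[uv[0],uv[1],1]; o=-R.T@t
    return o+d*(z-o[2])/d[2]
def proj(c,X):
    M,R,t=[np.array(c[k]) for k in('mtx','R','t')]
    p=M@(R@X+t); return p[:2]/p[2]
def tri(obs):
    A=[];b=[]
    for c,uv in obs:
        M,R,t=[np.array(c[k]) for k in('mtx','R','t')]
        d=R.T@np.linalg.inv(M)@[uv[0],uv[1],1]; d/=np.linalg.norm(d); o=-R.T@t
        P=np.eye(3)-np.outer(d,d); A.append(P); b.append(P@o)
    return np.linalg.lstsq(np.vstack(A),np.hstack(b),rcond=None)[0]
E
python3 - <<'E'
from h import *
o=ctrl.get_obs(); print(o['t'],o['tool_pos'],o['tool_rot'],o['opening'],o['contact_force'],ctrl.tcp_to_grasp)
obs={}
for n in('top','scene'):
    im,c=snap(n,n+'0.png')
    for k in('gas_button','wire_in_button','wire_back_button'):
        for r in models.search_frame(n,k)[:3]:
            e=r['extent'];u=((e[0]+e[2])/2,(e[1]+e[3])/2)
            print(n,k,np.round(e,1),round(r['conf'],2),atz(c,u,.15).round(4))
            obs.setdefault(k,{}).setdefault(n,(c,u))
for k,v in obs.items():
    if len(v)==2: print(k,tri(list(v.values())).round(4))
a=cv2.imread('pics/top0.png');b=cv2.imread('pics/scene0.png')
E
```

```text
0.0 [ 0.14958042 -0.6061818   0.23004017] [-3.11656792e+00 -3.78655591e-01  3.18490406e-05] 0.08541211069583292 [-0.22586946 -0.6684673   0.35688987] 0.0187
top gas_button [311.8 212.1 317.9 218.8] 0.39 [ 0.506 -0.103  0.15 ]
top wire_back_button [340.7 214.4 350.8 223.4] 0.46 [ 0.4805 -0.2113  0.15  ]
scene gas_button [234.2 183.7 243.9 193.3] 0.6 [ 0.5139 -0.1081  0.15  ]
scene gas_button [207.2 174.5 220.7 182.4] 0.55 [ 0.5019 -0.207   0.15  ]
scene gas_button [399.1 223.3 425.  258.1] 0.5 [0.5155 0.4187 0.15  ]
scene wire_in_button [223.5 177.4 231.6 186.2] 0.49 [ 0.4987 -0.1587  0.15  ]
scene wire_in_button [220.3 167.6 244.7 184.2] 0.34 [ 0.4633 -0.1623  0.15  ]
scene wire_back_button [208.4 173.8 220.9 180.5] 0.52 [ 0.4947 -0.2091  0.15  ]
gas_button [ 0.5085 -0.107   0.1462]
wire_back_button [ 0.4832 -0.2149  0.1409]
```

View pics/top0.png

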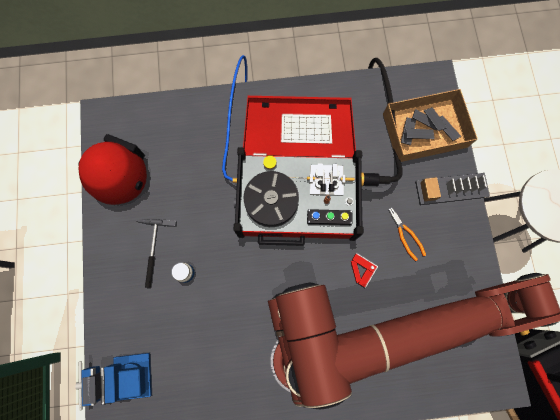

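View pics/scene0.png

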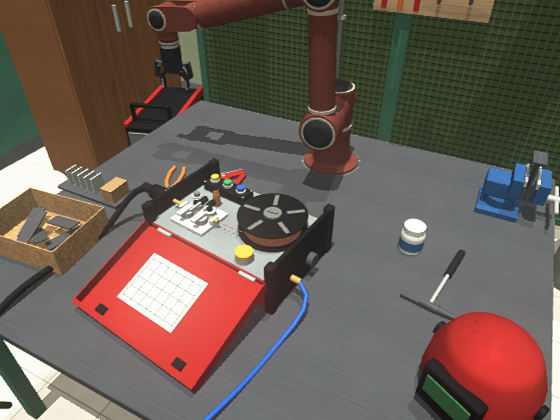

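The views agree: blue is the spool-side button, near (0.51, -0.105), then green, then yellow at y≈-0.21. In the top picture they sit at about (316,215), (331,216) and (346,217). Next I'll move up and over with the fingers shutting, then look from close by.

```bash
python3 -m creep '[[0,0,0,-0.02,0,0,0],[0,0.013,-0.013,-0.02,0,0,0],[0,0.027,-0.026,-0.02,0,0,0],[0,0.027,-0.026,-0.01,0,0,0],[0,0.027,-0.026,-0.01,0,0,0],[0,0.027,-0.026,-0.01,0,0,0],[0,0.027,-0.026,-0.01,0,0,0],[0,0.027,-0.026,0,0,0,0],[0,0.027,-0.026,0,0,0,0],[0,0.027,-0.026,0,0,0,0],[0,0.027,-0.026,0,0,0,0],[0,0.027,-0.026,0,0,0,0],[0,0.027,-0.026,0,0,0,0],[0,0.027,-0.026,0,0,0,0],[0,0.027,-0.026,0,0,0,0],[0,0.027,-0.026,0,0,0,0],[0,0.013,-0.013,0,0,0,0],[0,0,0,0,0,0,0]]' 20
python3 - <<'E'
from h import *
o=ctrl.get_obs(); print(o['t'],o['tool_pos'],o['tool_rot'],o['opening'],o['contact_force'])
im,c=snap('wrist','w1.png')
print(-np.array(c['R']).T@c['t'])
for k in('gas_button','wire_in_button','wire_back_button'):
    for r in models.search_frame('wrist',k)[:3]:
        e=r['extent'];u=((e[0]+e[2])/2,(e[1]+e[3])/2)
        print(k,np.round(e,1),round(r['conf'],2),atz(c,u,.15).round(4))
E
```

```text
t: 2.2
tool_pos: [0.4492, -0.1296, 0.3314]
tool_rot: [-3.118, -0.385, -0.0]
contact_force: [-0.0, -0.3, 0.1]
opening: -0.0001
2.2 [ 0.44922594 -0.12956995  0.33137618] [-3.11758735e+00 -3.84955866e-01 -4.26412428e-04] -0.00012690820227351265 [-0.0286868  -0.30732344  0.10498752]
[ 0.53446138 -0.10914436  0.47373466]
gas_button [254.9 113.5 277.7 142.3] 0.63 [ 0.5111 -0.1077  0.15  ]
gas_button [441.  157.5 480.2 288. ] 0.46 [ 0.4632 -0.3466  0.15  ]
wire_in_button [299.5 135.6 325.6 163.3] 0.88 [ 0.5016 -0.1599  0.15  ]
wire_in_button [315.6  68.4 339.2  96.3] 0.3 [ 0.5675 -0.1556  0.15  ]
wire_back_button [343.7 156.7 369.8 179. ] 0.91 [ 0.4944 -0.2113  0.15  ]
```

View pics/w1.png

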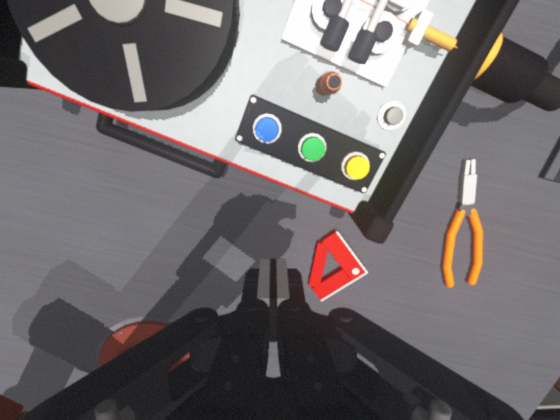

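The wrist picture shows blue at (267,128), green at (313,148) and yellow at (357,167), with 52–53 mm between them as expected. I'll take a second, closer view for height and a refined position.

```bash
python3 -m creep '[[0,0.012,-0.002,0.03,0,0,0],[0,0.012,-0.002,0.03,0,0,0],[0,0.012,-0.002,0.03,0,0,0],[0,0,0,0.01,0,0,0],[0,0,0,0,0,0,0]]'
python3 - <<'E'
from h import *
im,c=snap('wrist','w2.png')
o=ctrl.get_obs(); R=Rn.from_rotvec(o['tool_rot']).as_matrix()
def blob(im,c):
    h=cv2.cvtColor(im,cv2.COLOR_RGB2HSV); m=cv2.inRange(h,(105,150,80),(125,255,255))
    n,_,s,ce=cv2.connectedComponentsWithStats(m)
    i=1+np.argmax(s[1:,4]); print(s[i],ce[i]); return ce[i]
u=blob(im,c)
for k in('gas_button','wire_in_button','wire_back_button'):
    for r in models.search_frame('wrist',k)[:1]:
        e=r['extent'];v=((e[0]+e[2])/2,(e[1]+e[3])/2)
        print(k,np.round(e,1),round(r['conf'],2),atz(c,v,.154).round(4))
X=atz(c,u,.154);print('blob',X)
w1=cv2.imread('pics/w1.png')[:,:,::-1]
print('blob1 px',blob(w1,c))
print('pos',o['tool_pos'],'tool shift',R.T@(X-o['tool_pos']),'tilt',R[:,2])
E
```

```text
t: 2.9
tool_pos: [0.4807, -0.1174, 0.2295]
tool_rot: [-3.117, -0.377, 0.006]
contact_force: [0.4, -0.3, -0.1]
opening: 0.0001
[254 169  32  33 828] [269.57850242 184.78019324]
gas_button [253.7 162.7 286.4 200.8] 0.83 [ 0.5136 -0.1077  0.154 ]
wire_in_button [311.1 190.9 348.7 227.4] 0.9 [ 0.5037 -0.1564  0.154 ]
wire_back_button [373.3 215.5 411.9 248.9] 0.61 [ 0.4972 -0.2091  0.154 ]
blob [ 0.51127913 -0.1078816   0.154     ]
[256 119  22  22 325] [266.43692308 130.43692308]
blob1 px [266.43692308 130.43692308]
pos [ 0.48150934 -0.11768635  0.23145791] tool shift [ 0.03130554 -0.00241105  0.07743546] tilt [-7.61060204e-04  2.38101390e-05 -9.99999710e-01]
```

View pics/w2.png

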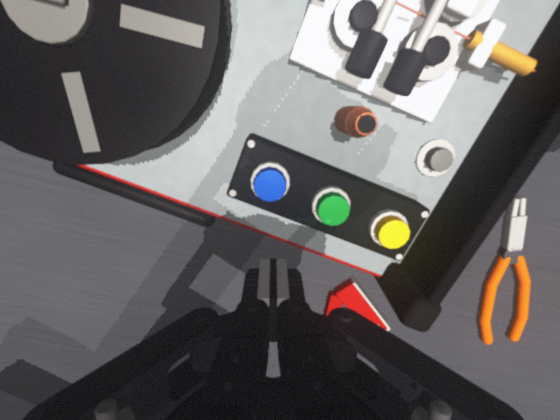

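Blue is at (270,185), clear of the spool and green. I'll go over it and down to about 10 mm above the cap.

```bash
python3 -m creep '[[0,0.011,-0.001,0.01,0,0,0],[0,0.010,-0.001,0.01,0,0,0],[0,0.010,0,0.015,0,0,0],[0,0,0,0.015,0,0,0],[0,0,0,0.01,0,0,0],[0,0,0,0.005,0,0,0],[0,0,0,0,0,0,0],[0,0,0,0,0,0,0]]'
python3 - <<'E'
from h import *
im,c=snap('wrist','w3.png')
o=ctrl.get_obs(); print(o['tool_pos'],o['contact_force'],proj(c,np.array([.5113,-.1079,.154])),proj(c,o['tool_pos']))
E
```

```text
t: 3.9
tool_pos: [0.5118, -0.1078, 0.1668]
tool_rot: [3.118, 0.379, 0.001]
contact_force: [0.7, 0.3, -0.4]
opening: 0.0006
[ 0.51194434 -0.10783562  0.16712309] [ 0.41558636 -0.21790146  0.2586285 ] [271.72100046 267.15399945] [271.79814211 278.43576478]
```

View pics/w3.png

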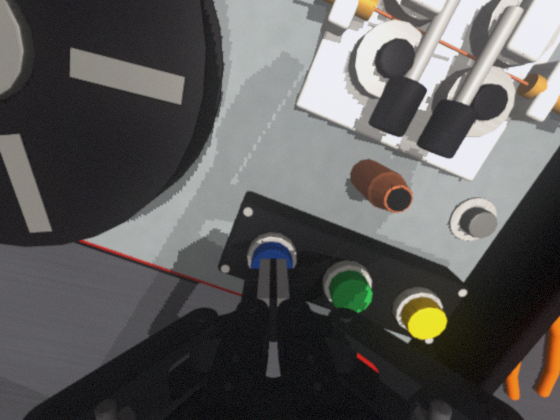

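The fingertips are centred over the blue cap at (272,260), well clear of green at (350,290). I'll go down gently, watching the force.

```bash
python3 -m creep '[[0,0,0,0.004,0,0,0],[0,0,0,0.004,0,0,0],[0,0,0,0.003,0,0,0],[0,0,0,0.001,0,0,0],[0,0,0,0.001,0,0,0],[0,0,0,0.001,0,0,0],[0,0,0,0.001,0,0,0],[0,0,0,0.001,0,0,0],[0,0,0,0,0,0,0],[0,0,0,0,0,0,0]]'
```

```text
t: 4.95
tool_pos: [0.5116, -0.1076, 0.1505]
tool_rot: [-3.119, -0.379, 0.0]
contact_force: [-2.9, 1.5, 3.4]
opening: -0.0002
```

```bash
python3 -m creep '[[0,0,0,0.001,0,0,0],[0,0,0,0.001,0,0,0],[0,0,0,0,0,0,0],[0,0,0,0,0,0,0]]'
```

```text
t: 5.35
tool_pos: [0.5117, -0.1076, 0.1485]
tool_rot: [3.119, 0.379, 0.0]
contact_force: [-1.3, 0.7, 3.7]
opening: 0.0
```

```bash
python3 -m creep '[[0,0,0,0.0005,0,0,0],[0,0,0,0.0005,0,0,0],[0,0,0,0,0,0,0],[0,0,0,0,0,0,0]]'
```

```text
t: 5.75
tool_pos: [0.5118, -0.1076, 0.148]
tool_rot: [3.119, 0.379, 0.0]
contact_force: [-3.9, 2.0, 6.6]
opening: 0.0002
```

The force is above 5 N and z has stopped at 0.148, so the button is on its stop. Now I'll hold for 2.7 s.

```bash
Z='x'; python3 -m creep '[[0,0,0,0,0,0,0],[0,0,0,0,0,0,0],[0,0,0,0,0,0,0],[0,0,0,0,0,0,0],[0,0,0,0,0,0,0],[0,0,0,0,0,0,0],[0,0,0,0,0,0,0],[0,0,0,0,0,0,0],[0,0,0,0,0,0,0],[0,0,0,0,0,0,0],[0,0,0,0,0,0,0],[0,0,0,0,0,0,0],[0,0,0,0,0,0,0],[0,0,0,0,0,0,0],[0,0,0,0,0,0,0]]'
python3 -m creep '[[0,0,0,0,0,0,0],[0,0,0,0,0,0,0],[0,0,0,0,0,0,0],[0,0,0,0,0,0,0],[0,0,0,0,0,0,0],[0,0,0,0,0,0,0],[0,0,0,0,0,0,0],[0,0,0,0,0,0,0],[0,0,0,0,0,0,0],[0,0,0,0,0,0,0],[0,0,0,0,0,0,0],[0,0,0,0,0,0,0]]'
```

```text
t: 7.25
tool_pos: [0.5118, -0.1076, 0.148]
tool_rot: [3.119, 0.379, 0.0]
contact_force: [-3.4, 1.1, 6.9]
opening: -0.0003
t: 8.45
tool_pos: [0.5118, -0.1076, 0.148]
tool_rot: [3.119, 0.379, 0.0]
contact_force: [-3.8, 0.1, 7.8]
opening: 0.0001
```

Held on the stop for about 3 s. Now straight up and back.

```bash
python3 -m creep '[[0,0,0,-0.002,0,0,0],[0,0,0,-0.004,0,0,0],[0,0,0,-0.01,0,0,0],[0,0,0,-0.02,0,0,0],[0,0,0,-0.03,0,0,0],[0,-0.01,0,-0.03,0,0,0],[0,-0.02,0.002,-0.03,0,0,0],[0,-0.02,0.002,-0.03,0,0,0],[0,-0.01,0,-0.02,0,0,0],[0,0,0,0,0,0,0],[0,0,0,0,0,0,0],[0,0,0,0,0,0,0]]'
python3 - <<'E'
from h import *
im,c=snap('wrist','w4.png')
h=cv2.cvtColor(im,cv2.COLOR_RGB2HSV); m=cv2.inRange(h,(105,150,80),(125,255,255))
n,_,s,ce=cv2.connectedComponentsWithStats(m); i=1+np.argmax(s[1:,4])
print(s[i],atz(c,ce[i],.154)); o=ctrl.get_obs(); print(o['t'],o['tool_pos'],o['contact_force'],np.abs(o['dq']).max())
E
```

```text
t: 9.65
tool_pos: [0.4542, -0.1255, 0.3212]
tool_rot: [-3.117, -0.379, 0.004]
contact_force: [-0.2, -0.3, 0.6]
opening: 0.0001
[258 124  23  23 367] [ 0.50979536 -0.10802666  0.154     ]
9.7 [ 0.45413481 -0.12542751  0.32102957] [ 0.86757369  0.50978866 -0.47612241] 0.006353967247535517
```

View pics/w4.png

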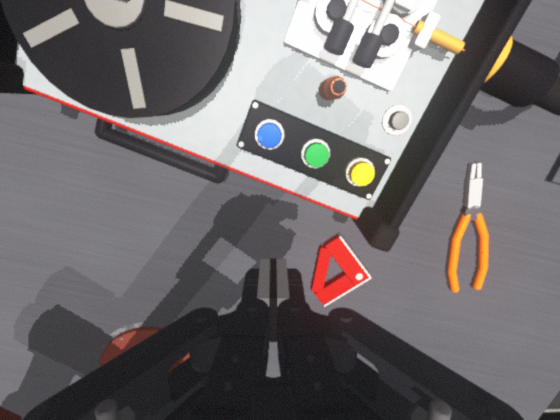

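The blue button is up at (269,135). The nozzle, spool spokes, square and pliers look unchanged, and the arm is clear.

```bash
python3 -c "
from station import finish_job
print(finish_job())"
```

```text
the job is handed in; nothing more can be done
None
```

I pressed the blue gas-purge button with the shut fingertips, held it for about 2.7 s, let it come up, withdrew and handed the job in. No verdict was reported.

- **Press:** The button bottomed out with the tool tip at z = 0.148 m, matching the full 6 mm travel. The vertical force while holding was 6.6–7.8 N, well under the 25 N limit.
- **Withdrawal:** The tool ended about 17 cm above the button, touching nothing, at 9.7 s.
- **Last picture:** The buttons all looked up. The nozzle, square, pliers and visible part of the spool looked unmoved. The tin, hammer and jar were out of that view, and the arm never went near them.
- **Disagreements:**
  - A side force of up to about 4 N showed at the wrist during the press. I took it as friction on the cap and did not trace it further; it was gone after release.
  - The networks gave some wrong low-confidence button hits and placed the button up to about 5 mm off in the distant views. I used the closer wrist view and the colour of the cap instead.
  - I did not triangulate the height between the two wrist views. The first contact estimate (0.146 m) was 8 mm below the stated 154 mm, and the press itself agreed with 154 mm.

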